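Seat a film gate plate in the checking nest and hold it on both stops

ROBOT

A 7-joint arm with a two-finger parallel gripper is mounted at the origin on a cart in front of the work surface, level with it; the furniture and walls round the work are solid. World frame = base frame: x ahead of the robot, y to its left, z up, the work surface at z = 0. Lengths are in mm, angles in rad, forces in N, time in s.
With the tool pointing down it reaches from about 400 to 875 mm from the base axis. Payload 6.5 kg.
Tool frame: the origin (TCP) lies between the finger pads; the fingertips stand 17 mm ahead of it and the grasp point (between the pads) lies 2 mm behind it (nose_length is the distance from the TCP to the fingertips, in mm); z points along the fingers, y is the line along which they close (so a half turn about z gives the same grasp; the last joint's range is limited). The gripper opens to 85 mm and grips with 20 to 120 N. Pads are 22 mm wide; open, the fingers measure 114 mm over their backs; the gripper's body (76 mm by 85 mm) begins 54 mm behind the grasp point. The pads swing forward as they close: fully open they stand 13 mm farther back than shut.
Start: joints at [1.092, 0.536, -0.004, 1.538, 0.003, 1.067, -0.071], TCP at [260.76, -595.394, 248.29] pointing down, gripper open.
Joint ranges: [-2.7, 2.7], [-0.37, 2.16], [-1.27, 1.26], [0.24, 2.4], [-1.31, 4.45], [0.19, 1.91], [-2.76, 2.76]. Speed limits (rad/s): [2.39, 2.39, 3.14, 3.14, 3.14, 3.14, 3.14].

INTERFACE

Orientations are given as a unit quaternion [x, y, z, w].
In Python, from plant import * gives the robot as it stands. Calls block until the motion is done:
- reach(position, orientation): joint-space move of the TCP to a pose.
- move_straight(position, orientation=None, v=150, contact_N=None): straight line of the TCP; orientation=None keeps the orientation; v is the mean speed in mm/s. With contact_N (N) it stops when the force on the tool has changed by that much, and returns True; else False.
- move_j(angles): joint-space move.
- move_gripper(opening): opening from 0.0 (shut) to 1.0 (fully open); the grip force is fixed at half the most; returns when the fingers have stopped.
- hold(seconds).
- ik(position, orientation): joint angles nearest the present ones, or None.
- get_image(name): name is "side" or "top"; returns (picture, depth): 400x640x3 uint8, blue, green, red; 400x640 float32, mm along the optical axis (not along the pixel's ray), 0 where there is no reading.
- get_calibration(name): a dict with "K" (3x3 intrinsics, pixels), "dist_coeffs" ([k1, k2, p1, p2, k3] as OpenCV has them; the pictures are not rectified), "rvec" (rotation vector, rad) and "tvec" (3), from world to camera coordinates, as OpenCV has them. Camera axes: x right, y down, z forward; pixel columns grow to the right and rows downward; lengths in mm; the calibration is good to about 2 mm. A picture is of the moment at which its call begins. get_calibration takes no time and is no camera call.
A pose or a line that the arm cannot do raises IKError and nothing moves.
- close_job(): hands the job in; it is judged then, once.
Readings, each from a call of its own:
- current_clock(): time.
- current_qpos(): joint angles.
- current_joint_velocities(): joint speeds.
- current_joint_efforts(): joint torques, N m.
- current_ee_pos(): TCP position.
- current_orientation(): TCP orientation.
- current_wrist_force(): force on the tool from outside, world axes, zero at the start.
- current_ft_torque(): the same for the moment, N m.
- current_gripper_width(): opening from 0.0 (shut) to 1.0 (fully open).
- current_gripper_force(): force on a finger pad.
Only numpy, scipy, OpenCV 4.12 (cv2) and the standard library are available. Lean on these libraries where they do the work, as an engineer would, in place of code of your own. Each camera call takes 0.05 s, during which the arm holds its last target. There are 200 camera calls.

TASK

Lift the bright aluminium film gate plate up and off its hook, stand it foot down on the bed of the grey checking nest, and push it squarely into the corner, fully home against the back stop and the end stop at once, so that both dial gauge plungers are pushed in. The gauges spring back, so finish while still gripping the plate and pressing it firmly but not hard on both stops; nothing is let go. Leave the black plate hanging and everything else where it is.

Things in the scene. Friction and masses are not known exactly. Their poses are not given: they have to be found in the camera images.
- gate_bright: the part: bright aluminium film gate plate, 12 mm thick (x), 90 wide (y), 72 high (z), 0.16 to 0.28 kg, hanging upright, runners on its front (-x). Origin: centre of its foot (underside). Through it on the centre line: film window 22 x 16 high, 8 to 24 mm above the foot; hanging slot 10 x 26 high, 38 to 64 above. Pinch it across its 12 mm by the top edge 28 mm beside the centre, clear of the hook
- gate_black: a dark steel gate plate of the same outer size and slot, with brass runners and a smaller window, on the other hook: leave it hanging
- hook_stand: fixed steel stand; two posts 170 mm apart on a foot 62 x 200 mm carry a 12 mm cross bar along its y, 165 mm above the bench; from it two hooks of 6 mm wire point along its -x, 62.5 mm to either side of the middle. Origin under the middle of the foot, on the bench
- hook_left (a point): wire centre in the valley of the hook at the stand's +y, 85 mm out from the bar, 159 mm above the bench; a plate hangs in this 26 mm long valley by its slot. The tip beyond (98 to 107 mm out) turns up 9 mm above the top of the valley wire: a plate comes off when lifted 10 to 19 mm and then moved 40 mm or more along the stand's -x
- hook_right (a point): the same on the hook at the stand's -y. Which plate hangs on which hook varies
- nest: checking nest: fixed grey base, 14 mm thick, x -55 to +75, y -62 to +85 mm about its origin (on the bench), turned so that its +x points roughly to the robot's right and its +y away from the robot. Its top is the bed. On it an L of two rigid steel stops, 38 mm high above the bed: the back stop on its +x side (right), the end stop on its +y side (far). Keep the fingertips above the stops
- seat (a point): where the centre of the plate's foot is when it stands fully home: nest x 14, y 5, z 14 mm (axes as the nest). The plate's x then lies along the nest's x, its width along the back stop, so it is turned about a quarter turn clockwise (from above) from how it hung. Sliding friction on the bed can feel like a stop: press down only lightly
- back_stop: back stop (part of the nest, its origin and axes): a bar along the nest's y from -57 to +47 mm, x 23 to 41, with two round 10 mm buttons at y -29 and +39, 31 mm above the bed, faces at x = +20 mm. Pressed along the nest's +x
- end_stop: end stop (part of the nest, its origin and axes): a bar along the nest's x from -31 to +21 mm, y 53 to 71, with one 10 mm button at x +14, 31 mm above the bed, face at y = +50 mm. Pressed along the nest's +y
- back_gauge (a joint): travel (m) of the spring plunger of the dial gauge in the back stop, at nest y +26, 18 mm above the bed: 0 fully out, 4 mm proud of the buttons; it reads 0.0034 to 0.004 when the plate is home. 1 N to start, 1.8 N at 4 mm, pushing back to -x. Dial behind the stop, face up, 40 mm across, top 42 mm above the bench; red needle turns clockwise 0.3 rad per mm
- end_gauge (a joint): the same for the gauge in the end stop, at nest x +14, 16 mm above the bed, dial beyond the stop, top 40 mm above the bench: 0.0034 to 0.004 when the plate is home; pushes back to -y
- rewind_right: black cast-iron film rewind bolted to the bench left of the work, a tower 0.40 m high with a crank towards the robot (to y = 0.04) and a thin spindle at the back (0.33 m up, to x = 0.56): pass above it, well over 0.4 m, or keep right of it
- loupe: black loupe, 35 mm across, 36 mm high, left standing
- tape_splice_spare: white tape roll, 60 mm across, 24 mm high
- tweezers: pale tweezers, 115 mm long, lying
- parts_tin: shallow clear round tin, 69 mm across, 17 mm high, behind the stand
- velvet_block: dark red cleaning block with a wooden back, 55 x 85 x 42 mm, behind the stand
There are look-alikes about, which are no part of the job. Leave any turquoise look-alike of the gate_bright alone.

How it is judged (in metres and radians):
On the way, in this order (a step that is already met when the one before it is completed fails the run):
1. the bright plate is off its hook and carried in the gripper, clear of the stand (contact force between gate_bright and hook_stand below 0.05 N and contact force between the fingers and gate_bright above 1 N and horizontal distance between gate_bright and hook_left above 0.04 m and horizontal distance between gate_bright and hook_right above 0.04 m and height (world z) of gate_bright above 0.03 m), for 0.1 s.
2. the plate stands on the bed, pressed on both stops (contact force between gate_bright and back_stop above 1.5 N and contact force between gate_bright and end_stop above 1.5 N and distance between gate_bright and seat below 0.004 m), for 0.2 s.
At the end, for the whole second after the job is handed in: Bright plate gripped (>2 N), at rest, upright (0.06 rad), foot on the bed (2 mm), square (0.05 rad), within 3 mm of the seat, pressing each stop >1.5 N, both plungers in >2.7 mm; black plate hanging, it and the bystanders within 20 mm of their start (contact force between gate_bright and back_stop above 1.5 N and contact force between gate_bright and end_stop above 1.5 N and contact force between the fingers and gate_bright above 2 N and value of joint each of back_gauge, end_gauge above 0.0027 m and horizontal distance between gate_bright and seat below 0.003 m and z of gate_bright in the frame of seat below 0.002 m and angle between gate_bright's own z axis and vertical below 0.06 rad and angle between the x axis of gate_bright and the x axis of nest, either way round below 0.05 rad and linear speed of gate_bright below 0.01 m/s and distance of each of gate_black, loupe, tape_splice_spare, tweezers, parts_tin, velvet_block from where it was at the start of the episode below 0.02 m and height (world z) of gate_black above 0.08 m); the arm keeps its last pose, push and grip.
It fails at once if a stop is rammed with more than 50 N (contact force between gate_bright and back_stop above 50 N or contact force between gate_bright and end_stop above 50 N).
It fails at once if the black plate is knocked off its hook (height (world z) of gate_black below 0.08 m).
It also fails if it takes over 67 s, if anything falls off the work surface, if the arm or the gripper's body presses on something with over 40 N, if the wrist force passes 120 N, or if a joint passes its speed limit or range.

## Working session

There is one attempt and no reset: what is moved stays moved. The work goes in short steps, each a Python script; the robot and the scene stay as the last script left them, time stands still between calls to the robot, and variables do not carry over. Pictures are saved under pics/ and viewed, at most 10 in all, crops included, and the job is handed in when it is done.

```bash
mkdir -p pics; ls; python3 - <<'E'
from plant import *
import cv2,numpy as np
for n in("side","top"):
    p,d=get_image(n);cv2.imwrite(f"pics/{n}0.png",p);np.save(f"pics/{n}0.npy",d)
    c=get_calibration(n);R=cv2.Rodrigues(np.array(c["rvec"],float))[0]
    print(n,c["K"],c["dist_coeffs"],-R.T@np.array(c["tvec"]).ravel(),R[2])
print(current_clock(),current_orientation(),current_wrist_force())
E
```

```text
pics
side [[495.12977942   0.         317.91625538]
 [  0.         495.12977942 199.95664073]
 [  0.           0.           1.        ]] [0.04617995 0.         0.         0.         0.        ] [ 462.74991187 1082.48163454  563.9165664 ] [ 0.11603745 -0.93433496 -0.336977  ]
top [[383.38089217   0.         317.62197809]
 [  0.         383.38089217 196.98436021]
 [  0.           0.           1.        ]] [0.00200896 0.         0.         0.         0.        ] [443.37183141 -95.80015552 956.26977232] [ 0.19187629  0.0157201  -0.98129321]
0.1 [ 9.78769220e-01  2.04963852e-01 -2.15884120e-04 -7.66448600e-04] [-0.17617219  1.08555252 -1.20593574]
```

View pics/top0.png

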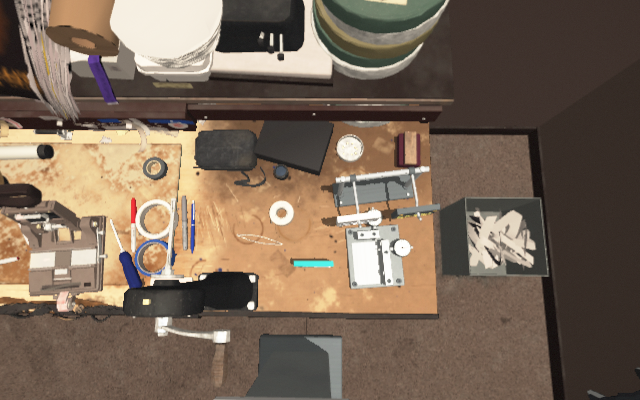

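View pics/side0.png

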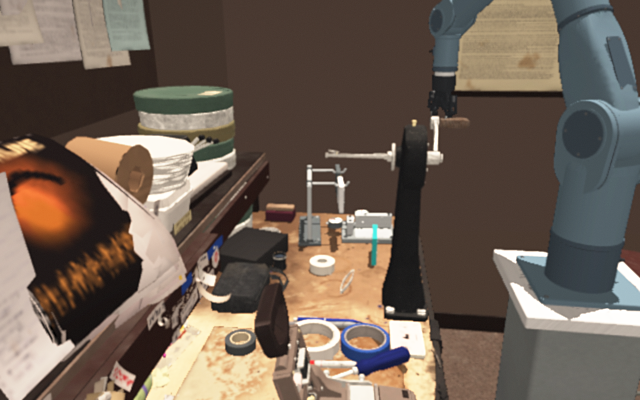

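The top view shows the stand at about (380,190), with the bright plate on its left hook at about (360,217) and the black plate on the right hook at about (413,211). The nest is at about (375,258), and the turquoise look-alike at (313,264). The side view shows the plates edge-on near (340,190). I'll zoom in on both.

```bash
python3 - <<'E'
import cv2,numpy as np
t=cv2.imread("pics/top0.png")[155:295,315:445]; s=cv2.imread("pics/side0.png")[155:255,290:410]
t=cv2.resize(t,None,fx=4.2,fy=4.2,interpolation=cv2.INTER_CUBIC); cv2.imwrite("pics/t1.png",t)
s=cv2.resize(s,None,fx=5,fy=5,interpolation=cv2.INTER_CUBIC); cv2.imwrite("pics/s1.png",s)
E
```

```text
(no output)
```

View pics/t1.png

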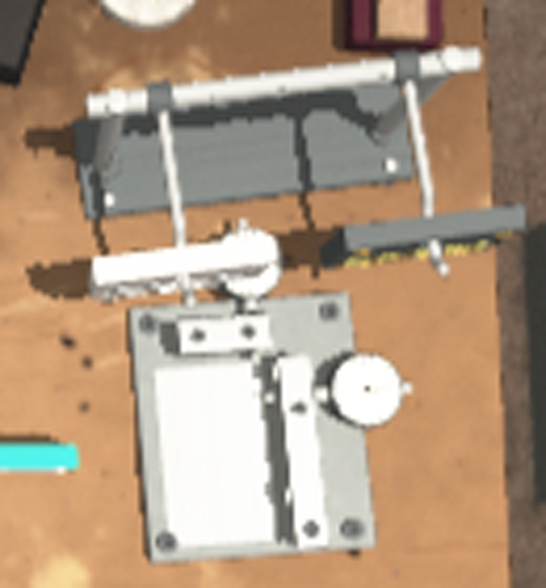

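View pics/s1.png

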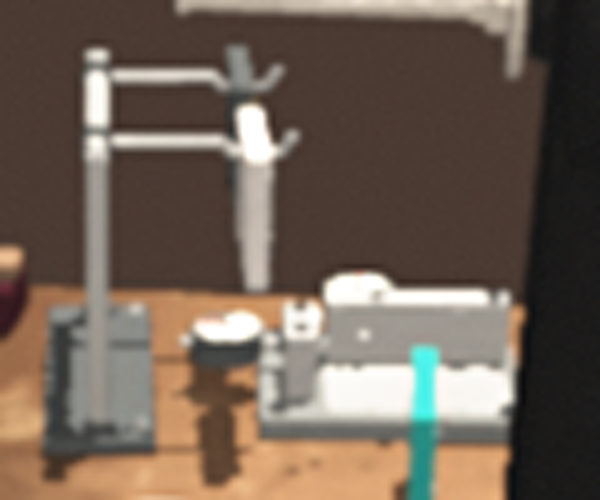

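The top crop shows the nest base corners at crop (130,310), (347,292), (374,545) and (150,562). The bright plate's top edge runs from (92,262) to about (245,245), and the crossbar from (90,103) to (480,58). The side crop confirms the plate hangs in the hook valley. Next I'll turn these into world points, using rays and depth.

```bash
cat > h.py <<'E'
import cv2,numpy as np
from plant import *
def cal(n):
    c=get_calibration(n);R=cv2.Rodrigues(np.array(c["rvec"],float))[0];t=np.array(c["tvec"],float).ravel()
    return np.array(c["K"]),np.array(c["dist_coeffs"]),R,-R.T@t
def rays(n,px):
    K,D,R,C=cal(n);q=cv2.undistortPoints(np.array(px,float).reshape(-1,1,2),K,D).reshape(-1,2)
    return C,np.c_[q,np.ones(len(q))]@R
def onz(n,px,z):
    C,d=rays(n,px);return C+d*((z-C[2])/d[:,2])[:,None]
def cloud(n,depth):
    v,u=np.mgrid[:400,:640];C,d=rays(n,np.c_[u.ravel(),v.ravel()])
    P=C+d*depth.reshape(-1,1);P[depth.ravel()==0]=np.nan;return P.reshape(400,640,3)
E
python3 - <<'E'
from h import *
np.set_printoptions(precision=1,suppress=True)
crop=lambda a:(np.array(a,float)+.5)/4.2-.5+[315,155]
b=onz("top",crop([(130,310),(347,292),(374,545),(150,562)]),14);print("base",b,np.linalg.norm(b-np.roll(b,-1,0),axis=1))
print("bar",onz("top",crop([(90,103),(480,58)]),168))
print("plate",onz("top",crop([(92,262),(245,245)]),170))
P=cloud("top",np.load("pics/top0.npy"));im=cv2.imread("pics/top0.png")
V,U=np.mgrid[:400,:640]
def rect(m,name):
    q=P[m];r=cv2.minAreaRect(q[:,:2].astype(np.float32));print(name,m.sum(),"mean",q.mean(0),"z",np.percentile(q[:,2],[5,50,95]),"rect",r)
    return q
box=lambda u0,v0,u1,v1:(U>=u0)&(U<u1)&(V>=v0)&(V<v1)
z=P[...,2]
rect(box(335,205,384,232)&(z>155),"bright")
rect(box(390,200,442,226)&(z>163),"black")
rect(box(333,160,432,185)&(z>150),"bar")
rect(box(342,222,408,292)&(z>9)&(z<19),"base14")
rect(box(342,222,408,292)&(z>46)&(z<58),"stops52")
rect(box(335,225,408,292)&(z>35)&(z<45)&(U>388),"dial")
E
```

```text
base [[ 549.4 -150.6   14. ]
 [ 561.5 -277.7   14. ]
 [ 416.9 -289.2   14. ]
 [ 405.8 -161.8   14. ]] [127.7 145.  127.8 144.1]
bar [[ 636.3 -121.6  168. ]
 [ 661.6 -318.   168. ]]
plate [[ 555.4 -122.8  170. ]
 [ 564.6 -198.1  170. ]]
bright 342 mean [ 557.6 -167.7  168.3] z [159.8 169.3 172. ] rect ((558.7901000976562, -168.4190673828125), (86.10636138916016, 44.18251037597656), 76.45620727539062)
black 299 mean [ 575.4 -291.7  169.5] z [165.7 169.8 171.9] rect ((573.3824462890625, -291.27691650390625), (88.83251190185547, 39.51780319213867), 81.884033203125)
bar 602 mean [ 647.5 -220.9  169.8] z [165.2 170.1 173.9] rect ((646.0661010742188, -217.61465454101562), (39.45863342285156, 196.67767333984375), 0.582777202129364)
base14 2463 mean [ 479.5 -214.2   14.1] z [11.3 14.1 17. ] rect ((483.58673095703125, -220.3028564453125), (149.01065063476562, 130.38955688476562), 4.747673988342285)
stops52 551 mean [ 490.  -229.3   52. ] z [48.5 52.  55.3] rect ((497.1944274902344, -243.2067108154297), (142.74581909179688, 88.91615295410156), 31.071535110473633)
dial 224 mean [ 503.9 -278.    41.3] z [38.  41.5 43.7] rect ((503.8892517089844, -273.63897705078125), (37.71101379394531, 42.474796295166016), 0.6195496916770935)
```

The heights come out right: bed 14, stops 52, plate top about 170, and the left hook predicted from the bar agrees with the measured plate to within 1 mm. The nest yaw is about 4.7° and the stand yaw about 7.3°. I'll pinch the plate on its -y side, which keeps the gripper body clear of the hook tip at the seat.

```bash
cat >> h.py <<'E'
def quat(deg):  # tool down, closing axis (tool y) at this world angle
    from scipy.spatial.transform import Rotation as Ro
    c,s=np.cos(np.radians(deg)),np.sin(np.radians(deg))
    return Ro.from_matrix([[-s,c,0],[c,s,0],[0,0,-1]]).as_quat()
ST=7.3; NE=-85.3
u=lambda d:np.array([np.cos(np.radians(d)),np.sin(np.radians(d)),0])
sx,sy=u(ST),u(ST+90); nx,ny=u(NE),u(NE+90)
HANG=np.array([557.,-168.4,98.]); SEAT=np.array([477.3,-224.5,14.])
GR=61.  # TCP above plate foot
def st(m):
    print(m,"t",round(current_clock(),1),"tcp",np.round(current_ee_pos(),1),"F",np.round(current_wrist_force(),1),"M",np.round(current_ft_torque(),2),"g",round(current_gripper_width(),3),round(current_gripper_force(),1))
E
python3 - <<'E'
from h import *
q=quat(ST);g=HANG-28*sy+[0,0,GR]
e=SEAT-28*ny+[0,0,GR]
for p,o in((g,q),(e,quat(NE)),(e,quat(NE+180)),(g,quat(ST+180))): print(np.round(ik(p,o),2))
reach(g+[0,0,90],q); move_gripper(.55); st("above")
p,d=get_image("side");cv2.imwrite("pics/s2.png",cv2.resize(p[110:260,280:420],None,fx=4,fy=4))
E
```

```text
[ 0.56  0.58 -0.4   1.74  0.29  0.87  0.15]
[ 0.42  0.56 -0.05  2.03  0.05  0.55 -1.15]
[ 0.84  0.64 -0.58  2.    0.57  0.66  1.54]
[ 0.06  0.56  0.27  1.78 -0.19  0.83 -2.59]
above t 2.4 tcp [ 560.5 -196.2  249. ] F [-1.1  0.8  0.1] M [-0.    0.02  0.02] g 0.552 0.0
```

View pics/s2.png

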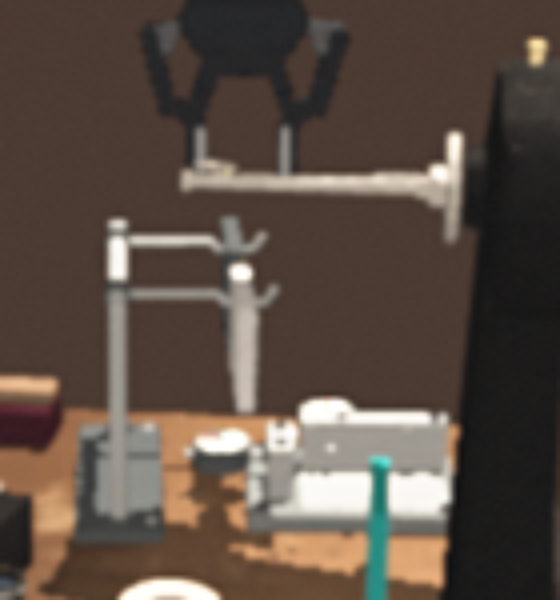

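The open fingers (crop x about 197 and 287, middle 242) straddle the plate (x about 241). I'll go down, grip, lift, and clear the hook.

```bash
python3 - <<'E'
from h import *
q=quat(ST);g=HANG-28*sy+[0,0,GR]
hit=move_straight(g,q,v=100,contact_N=6);st(f"down {hit}")
if not hit:
    move_gripper(0.0);st("grip")
    move_straight(g+[0,0,14.5],q,v=40);st("lift")
    move_straight(g+[0,0,14.5]-70*sx,q,v=80);st("out")
p,d=get_image("top");cv2.imwrite("pics/t3.png",cv2.resize(p[150:300,310:450],None,fx=4,fy=4))
p,d=get_image("side");cv2.imwrite("pics/s3.png",cv2.resize(p[110:260,280:420],None,fx=4,fy=4))
a,b=cv2.imread("pics/t3.png"),cv2.imread("pics/s3.png");cv2.imwrite("pics/c3.png",cv2.resize(np.hstack([a,b]),(800,429)))
E
```

```text
down False t 3.5 tcp [ 561.1 -196.2  159.7] F [-0.  -0.1  0.8] M [ 0.02 -0.05 -0.02] g 0.549 0.0
grip t 3.9 tcp [ 560.8 -196.3  159.5] F [-0.5 -0.1  3.6] M [0.06 0.21 0.06] g 0.128 61.1
lift t 4.4 tcp [ 560.5 -196.2  173.5] F [-0.1 -0.3 -3.1] M [-0.09  0.03  0.02] g 0.131 60.5
out t 5.4 tcp [ 491.8 -204.9  173.7] F [-0.1  0.  -2.2] M [-0.07  0.    0.02] g 0.131 60.5
```

View pics/c3.png

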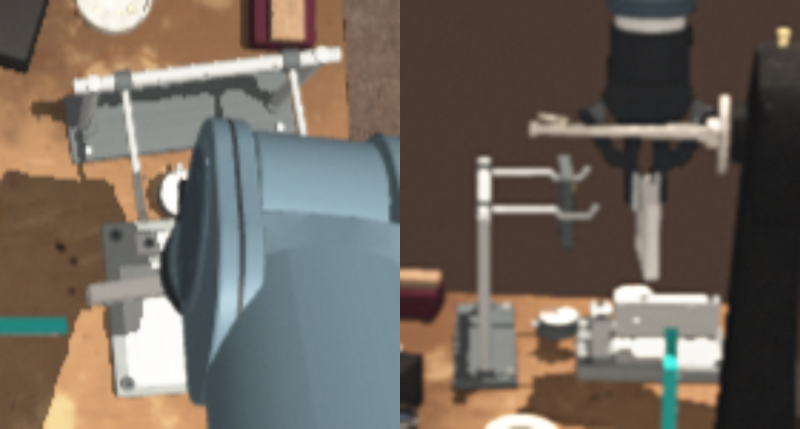

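The plate is gripped (11 mm opening), off its hook at crop (645,225), and the black plate still hangs at (567,200). I'll turn it and lower it lightly onto the bed at a standoff from both stops.

```bash
python3 - <<'E'
from h import *
p=np.array(current_ee_pos());move_straight(p-[60,0,0],v=150)
q=quat(NE);s=SEAT-28*ny+[0,0,GR]-13*nx-25*ny
move_straight(s+[0,0,95],q,v=100);st("over")
f0=np.array(current_wrist_force())
move_straight(s+[0,0,14],q,v=80);st("low")
hit=move_straight(s-[0,0,8],q,v=10,contact_N=2.5);st(f"bed {hit}")
p,d=get_image("top");cv2.imwrite("pics/t4.png",p)
p,d=get_image("side");cv2.imwrite("pics/s4.png",cv2.resize(p[140:240,300:420],None,fx=6,fy=6))
E
```

```text
over t 7.8 tcp [ 423.6 -215.8  170. ] F [-0.3  0.2 -1. ] M [ 0.04  0.1  -0.01] g 0.131 60.5
low t 9.0 tcp [ 423.8 -216.1   89.4] F [ 0.9 -0.4 -3.3] M [-0.02  0.05 -0.06] g 0.127 60.5
bed True t 10.3 tcp [ 423.4 -215.9   75.8] F [-0.6  1.   5.7] M [ 0.08  0.05 -0.02] g 0.125 61.6
```

View pics/s4.png

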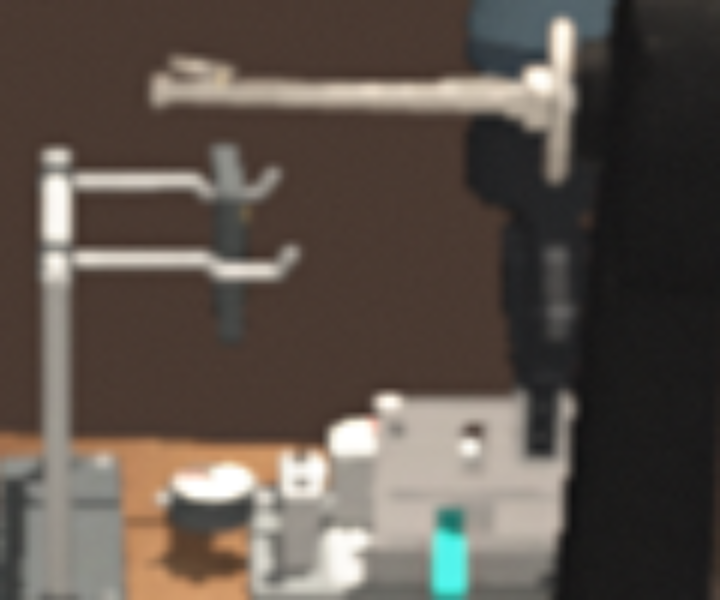

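The plate stands on the bed in front of the back stop, and bed contact came at TCP z 75.8, as expected. I'll ease the down-press and slide it to the end stop, then the back stop.

```bash
cat >> h.py <<'E'
def avgF(n=12):
    F=[];M=[]
    for _ in range(n): hold(.02);F.append(current_wrist_force());M.append(current_ft_torque())
    F=np.mean(F,0);return F,np.mean(M,0)
def nst(m):
    F,M=avgF();r=np.array(current_ee_pos())-(SEAT-28*ny+[0,0,GR])
    print(m,"t",round(current_clock(),1),"rel nx,ny,z",np.round([r@nx,r@ny,r[2]],2),"F nx,ny,z",np.round([F@nx,F@ny,F[2]],1),"M nx,ny,z",np.round([M@nx,M@ny,M[2]],2))
E
python3 - <<'E'
from h import *
q=quat(NE);nst("start")
p=np.array(current_ee_pos());p[2]=75.9
move_straight(p,q,v=5);nst("eased")
h=move_straight(p+20*ny,q,v=20,contact_N=5);nst(f"y fast {h}")
if not h:
    h=move_straight(p+31*ny,q,v=8,contact_N=5);nst(f"y {h}")
E
```

```text
start t 10.6 rel nx,ny,z [-13.   -25.08   0.75] F nx,ny,z [-0.6 -0.3  5.2] M nx,ny,z [-0.1   0.05 -0.01]
eased t 11.2 rel nx,ny,z [-13.01 -25.19   0.79] F nx,ny,z [ 0.   0.1 -1.7] M nx,ny,z [-0.03 -0.02 -0.  ]
y fast False t 12.6 rel nx,ny,z [-12.97  -5.18   0.91] F nx,ny,z [ 0.1 -0.2 -2.3] M nx,ny,z [-0.07 -0.01  0.  ]
y True t 13.6 rel nx,ny,z [-13.05   0.33   0.75] F nx,ny,z [-0.4 -0.3  6. ] M nx,ny,z [ 0.01  0.01 -0.02]
```

```bash
python3 - <<'E'
from h import *
q=quat(NE)
p=np.array(current_ee_pos());p[2]=76.1
move_straight(p,q,v=5);nst("eased")
h=move_straight(p+7*ny,q,v=5,contact_N=4);nst(f"y {h}")
E
```

```text
eased t 14.3 rel nx,ny,z [-13.12   0.17   0.94] F nx,ny,z [ 0.  -0.2 -2. ] M nx,ny,z [-0.07 -0.   -0.  ]
y True t 15.0 rel nx,ny,z [-13.13   0.26   0.77] F nx,ny,z [0.  0.3 5.3] M nx,ny,z [ 0.15 -0.05 -0.02]
```

At this x offset the plate isn't in line with the end button or its gauge, so x has to go first. I'll hover about 0.4 mm, which is within the 2 mm foot tolerance, to keep bed contact out of the force signal.

```bash
python3 - <<'E'
from h import *
q=quat(NE)
p=SEAT-28*ny+[0,0,GR+1.3]
move_straight(p-13*nx-6*ny,q,v=15);nst("back")
h=move_straight(p-5*nx-6*ny,q,v=15,contact_N=4);nst(f"x fast {h}")
h=move_straight(p+5*nx-6*ny,q,v=5,contact_N=5);nst(f"x {h}")
E
```

```text
back t 15.7 rel nx,ny,z [-13.05  -6.02   1.21] F nx,ny,z [-0.   0.  -2.6] M nx,ny,z [-0.06 -0.01  0.  ]
x fast False t 16.6 rel nx,ny,z [-4.97 -6.13  1.28] F nx,ny,z [ 0.6 -1.1 -2.6] M nx,ny,z [-0.34 -0.13 -0.03]
x True t 17.9 rel nx,ny,z [-1.28 -6.58  0.78] F nx,ny,z [-0.3  0.5  4.3] M nx,ny,z [0.16 0.02 0.02]
```

```bash
python3 - <<'E'
from h import *
q=quat(NE)
p=SEAT-28*ny+[0,0,GR+1.3]
move_straight(p-5*nx-9*ny,q,v=15);nst("back")
for x in np.arange(-4,4,.7):
    move_straight(p+x*nx-9*ny,q,v=6);nst(f"cmd {x:.1f}")
    F,_=avgF(3)
    if F@nx<-6: break
E
```

```text
back t 18.5 rel nx,ny,z [-4.93 -9.23  1.14] F nx,ny,z [-0.2 -0.  -2.5] M nx,ny,z [-0.06 -0.   -0.01]
cmd -4.0 t 19.0 rel nx,ny,z [-4.13 -9.1   1.24] F nx,ny,z [-0.5 -0.1 -2.6] M nx,ny,z [-0.12  0.2   0.05]
cmd -3.3 t 19.5 rel nx,ny,z [-3.36 -9.07  1.27] F nx,ny,z [-1.  -0.4 -2.8] M nx,ny,z [-0.14  0.3   0.06]
cmd -2.6 t 20.0 rel nx,ny,z [-2.63 -9.02  1.31] F nx,ny,z [-1.3 -0.4 -2.5] M nx,ny,z [-0.18  0.32  0.06]
cmd -1.9 t 20.5 rel nx,ny,z [-1.96 -9.04  1.28] F nx,ny,z [-1.3 -0.2 -2.6] M nx,ny,z [-0.2   0.37  0.07]
cmd -1.2 t 21.0 rel nx,ny,z [-1.23 -9.    1.29] F nx,ny,z [-1.6 -0.3 -2.7] M nx,ny,z [-0.22  0.39  0.08]
cmd -0.5 t 21.6 rel nx,ny,z [-0.69 -9.01  1.27] F nx,ny,z [-2.5 -0.5 -2.7] M nx,ny,z [-0.2   0.64  0.09]
cmd 0.2 t 22.1 rel nx,ny,z [-0.58 -9.01  1.27] F nx,ny,z [-5.1 -0.5 -0.6] M nx,ny,z [-0.23  1.24  0.09]
cmd 0.9 t 22.6 rel nx,ny,z [-0.49 -9.01  1.27] F nx,ny,z [-6.9 -0.6  0.6] M nx,ny,z [-0.23  1.63  0.09]
```

The back stop shows up cleanly: the plunger starts at about -4.6 and the buttons are at about -0.65, a 4 mm difference as specified. I'll ease x off to the plunger only and step in y the same way.

```bash
python3 - <<'E'
from h import *
q=quat(NE)
p=SEAT-28*ny+[0,0,GR+1.3]
move_straight(p-1.5*nx-9*ny,q,v=6);nst("back")
for y in np.arange(-8,4,.8):
    move_straight(p-1.5*nx+y*ny,q,v=8);nst(f"cmd {y:.1f}")
    F,_=avgF(3)
    if F@ny<-6: break
E
```

```text
back t 23.4 rel nx,ny,z [-1.36 -8.99  1.31] F nx,ny,z [-1.7 -0.7 -2.8] M nx,ny,z [-0.23  0.39  0.1 ]
cmd -8.0 t 23.9 rel nx,ny,z [-1.46 -7.82  1.34] F nx,ny,z [-1.4  0.  -2.8] M nx,ny,z [-0.17  0.39  0.08]
cmd -7.2 t 24.4 rel nx,ny,z [-1.52 -7.15  1.3 ] F nx,ny,z [-1.5 -0.2 -2.8] M nx,ny,z [-0.16  0.39  0.07]
cmd -6.4 t 24.9 rel nx,ny,z [-1.5  -6.39  1.29] F nx,ny,z [-1.5 -0.5 -3. ] M nx,ny,z [-0.2   0.38  0.08]
cmd -5.6 t 25.4 rel nx,ny,z [-1.52 -5.79  1.24] F nx,ny,z [-1.5 -1.4 -2.2] M nx,ny,z [-0.44  0.35  0.05]
cmd -4.8 t 25.9 rel nx,ny,z [-1.54 -4.8   1.29] F nx,ny,z [-1.5 -1.8 -2.6] M nx,ny,z [-0.48  0.36  0.06]
cmd -4.0 t 26.4 rel nx,ny,z [-1.5  -3.97  1.33] F nx,ny,z [-1.4 -1.7 -2.7] M nx,ny,z [-0.51  0.39  0.07]
cmd -3.2 t 26.9 rel nx,ny,z [-1.51 -3.13  1.31] F nx,ny,z [-1.5 -1.9 -2.9] M nx,ny,z [-0.54  0.38  0.08]
cmd -2.4 t 27.4 rel nx,ny,z [-1.48 -2.53  1.28] F nx,ny,z [-1.6 -2.5 -2.5] M nx,ny,z [-0.7   0.39  0.07]
cmd -1.6 t 27.9 rel nx,ny,z [-1.55 -2.5   1.23] F nx,ny,z [-1.7 -4.8  0.1] M nx,ny,z [-1.1   0.42  0.08]
cmd -0.8 t 28.4 rel nx,ny,z [-1.54 -2.48  1.12] F nx,ny,z [-1.7 -6.9  1.4] M nx,ny,z [-1.45  0.42  0.08]
```

The end plunger starts at about -6.4 and the button is at about -2.5, again 4 mm. Now I'll press both stops together, about 7–8 N each, and look at the result.

```bash
python3 - <<'E'
from h import *
q=quat(NE)
p=SEAT-28*ny+[0,0,GR+1.1]
move_straight(p+1.2*nx-0.4*ny,q,v=4);nst("press");hold(.5);nst("press+")
p,d=get_image("top");cv2.imwrite("pics/t5.png",cv2.resize(p[190:300,330:430],None,fx=4,fy=4))
s,d=get_image("side");cv2.imwrite("pics/s5.png",cv2.resize(s[140:250,300:420],None,fx=4,fy=4))
a,b=cv2.imread("pics/t5.png"),cv2.imread("pics/s5.png");c=np.hstack([a,b]);print(c.shape)
cv2.imwrite("pics/c5.png",cv2.resize(c,(800,400)))
E
```

```text
press t 29.4 rel nx,ny,z [-0.63 -2.52  0.88] F nx,ny,z [-6.4 -8.7  6. ] M nx,ny,z [-1.65  1.56  0.34]
press+ t 30.1 rel nx,ny,z [-0.64 -2.49  0.88] F nx,ny,z [-6.5 -8.6  6.1] M nx,ny,z [-1.65  1.56  0.35]
(440, 880, 3)
```

View pics/c5.png

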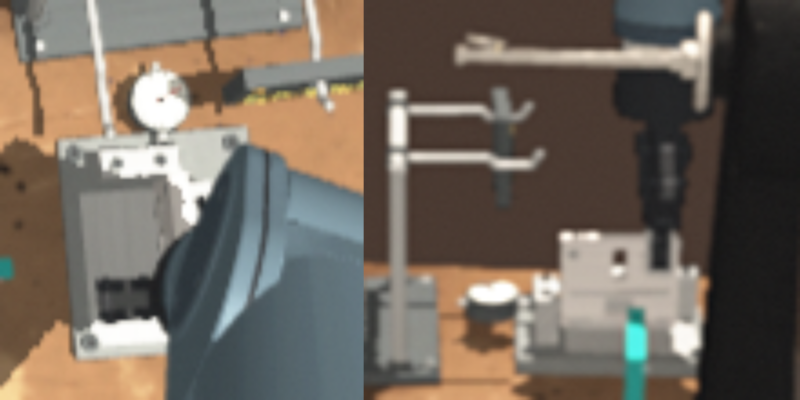

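Both plungers look covered, and the plate stands square in the corner (side crop about (620,280)) with the black plate still hanging. Friction at the bed and buttons could be carrying part of the load, though. I'll re-seat with less down-press and more margin: x first, then y.

```bash
python3 - <<'E'
from h import *
q=quat(NE)
p=SEAT-28*ny+[0,0,GR+1.4]
move_straight(p-1.2*nx-3.2*ny,q,v=4);nst("off")
move_straight(p+2.6*nx-3.2*ny,q,v=4);nst("x")
move_straight(p+2.6*nx+1.0*ny,q,v=4);nst("xy");hold(.5);nst("xy+")
from scipy.spatial.transform import Rotation as Ro
R=Ro.from_quat(current_orientation()).as_matrix();print("yaw err deg",np.degrees(np.arctan2(R[1,1],R[0,1]))-NE,"tilt",np.degrees(np.arccos(-R[2,2])))
st("end")
E
```

```text
off t 31.5 rel nx,ny,z [-1.06 -2.98  1.47] F nx,ny,z [-1.6 -0.9 -3.2] M nx,ny,z [-0.35  0.43  0.09]
x t 32.8 rel nx,ny,z [-0.35 -3.06  1.42] F nx,ny,z [-10.8  -1.    3.4] M nx,ny,z [-0.32  2.54  0.03]
xy t 34.2 rel nx,ny,z [-0.39 -2.73  1.1 ] F nx,ny,z [-10.9 -10.6  12.7] M nx,ny,z [-2.14  2.61  0.08]
xy+ t 34.9 rel nx,ny,z [-0.39 -2.77  1.07] F nx,ny,z [-11.2 -11.1  12.6] M nx,ny,z [-2.13  2.61  0.08]
yaw err deg 0.018313720570887426 tilt 0.5466016538381878
end t 34.9 tcp [ 446.6 -226.6   76.1] F [-11.7  10.6  11.9] M [2.45 2.35 0.1 ] g 0.127 62.7
```

The coupled compliance loads the bed by about 15 N, and the y stop reads 0.25 mm short, so friction may be holding it. I'll raise the z command to unload the foot and let it slide home.

```bash
python3 - <<'E'
from h import *
q=quat(NE)
b=SEAT-28*ny+[0,0,GR]
for x,y,z in((2.6,1,2.2),(2.6,1,3.0),(2.6,1.6,3.4)):
    move_straight(b+x*nx+y*ny+[0,0,z],q,v=4);nst(f"cmd {x,y,z}")
    F,_=avgF(5)
    if F[2]<0: break
E
```

```text
cmd (2.6, 1, 2.2) t 35.5 rel nx,ny,z [-0.34 -2.53  1.33] F nx,ny,z [-9.6 -8.1  4.5] M nx,ny,z [-1.73  2.31  0.05]
cmd (2.6, 1, 3.0) t 36.1 rel nx,ny,z [-0.4  -2.21  1.72] F nx,ny,z [-8.5 -5.6 -2.2] M nx,ny,z [-1.4   2.06  0.06]
```

```bash
python3 - <<'E'
from h import *
q=quat(NE)
b=SEAT-28*ny+[0,0,GR]
for x,y,z in((3.2,2.0,3.0),(3.4,2.8,3.2)):
    move_straight(b+x*nx+y*ny+[0,0,z],q,v=4);nst(f"cmd {x,y,z}")
hold(.6);nst("held");st("")
s,d=get_image("side");cv2.imwrite("pics/s6.png",cv2.resize(s[175:245,335:420],None,fx=8,fy=8,interpolation=cv2.INTER_CUBIC))
t,d=get_image("top");cv2.imwrite("pics/t6.png",t)
E
```

```text
cmd (3.2, 2.0, 3.0) t 36.8 rel nx,ny,z [-0.31 -2.21  1.69] F nx,ny,z [-10.3  -8.3   1.9] M nx,ny,z [-1.9   2.47  0.05]
cmd (3.4, 2.8, 3.2) t 37.4 rel nx,ny,z [-0.29 -2.12  1.71] F nx,ny,z [-10.7  -9.9   2.6] M nx,ny,z [-2.18  2.53  0.04]
held t 38.2 rel nx,ny,z [-0.29 -2.13  1.71] F nx,ny,z [-10.7  -9.9   2.4] M nx,ny,z [-2.17  2.54  0.05]
 t 38.2 tcp [ 447.2 -226.7   76.7] F [-11.4  10.5   2. ] M [2.34 2.38 0.03] g 0.125 61.1
```

View pics/s6.png

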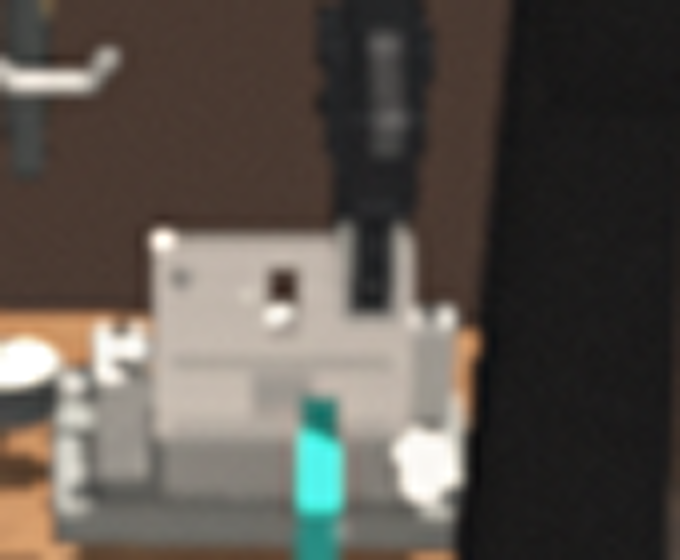

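The plate is upright, in the corner, and gripped. The moment suggests the near back button carries most of the load, so I'll add a 0.5° clockwise bias to seat the far button and gauge, check, and hand in.

```bash
python3 - <<'E'
from h import *
b=SEAT-28*ny+[0,0,GR]
c=b+3.4*nx+2.8*ny+[0,0,3.2]
for a in(.25,.5):
    move_straight(c,quat(NE-a),v=4);hold(.3);nst(f"yaw -{a}")
E
```

```text
yaw -0.25 t 39.0 rel nx,ny,z [-0.32 -2.14  1.7 ] F nx,ny,z [-10.6  -9.8   2.5] M nx,ny,z [-2.16  2.54  0.21]
yaw -0.5 t 39.8 rel nx,ny,z [-0.27 -2.1   1.73] F nx,ny,z [-10.5  -9.9   2.5] M nx,ny,z [-2.18  2.53  0.35]
```

The moment rises straight away with yaw, so the far side is firmly seated too. Handing in.

```bash
python3 -c "
from h import *
hold(.5);nst('final');print(close_job())"
```

```text
final t 40.5 rel nx,ny,z [-0.32 -2.13  1.7 ] F nx,ny,z [-10.5  -9.8   2.5] M nx,ny,z [-2.17  2.53  0.35]
the job is handed in; nothing more can be done
None
```

I handed the job in at about 40 s: the bright plate is still gripped and pressed on both stops at about 10 N each (wrist reading). I inferred from contact travel and force that both plungers are in, as I didn't read the dials. The black plate still hangs, and I saw nothing else moved.

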